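# Seat a board in the test fixture, tug-check the worn catch and hold the cover open

### The job

Press the hinged cover of the test fixture fully down so that the circuit board under it seats in its socket, then tug the cover upwards by its handle to feel whether the worn catch at the front has taken. If the cover is held, draw the catch's thumb slide all the way towards the front and then raise the cover; if it comes up freely, leave the thumb slide alone and just keep raising it. Finish with the board still seated and the gripper holding the cover open by at least 50 degrees (it falls shut if let go), without disturbing the torque driver, tweezers and label tape roll lying near.

Things in the scene. Friction and masses are not known exactly. Their poses are not given: they have to be found in the camera images.
- fixture: the test fixture, bolted to the bench: grey box 190 (x) x 200 (y) x 60 mm high, over it a hinged cover (aluminium frame with a clear pane, outline 183 x 196 mm, its upper face 102 mm above the bench when shut). Origin: middle of the underside, on the bench. Its x axis points from the front (handle and catch, the side towards the robot) to the hinge at the back, y to the left, z up.
- cover (a joint): opening angle of the cover, rad: 0 = fully down, grows as the front rises, stop at 1.25. Starts resting on the unseated board at 0.07 to 0.09. It weighs 0.3 kg and falls shut unless held. Pressing it home takes about 8 to 12 N at the handle. If the catch has taken, it still lifts 0.014 rad (3 mm at the handle), then a tug of 6 to 12 N does not lift it further; otherwise it rises freely.
- cover_handle (a point): middle of the cover's handle: a round black bar, 12 mm thick, 70 mm clear length along the fixture's y. With the cover fully down it lies 125 mm in front of the fixture's origin, 45 mm left of it, 111 mm above the bench, 30 mm in front of the cover's front edge, free all round. Fixed to the cover, it moves on a 213.5 mm circle about the hinge; being round, it can turn between fingers.
- cover_hinge (a point): point on the hinge axis behind the handle: 88 mm behind the fixture's origin, 45 mm left of it, 96 mm above the bench. The axis runs along the fixture's y.
- board (a joint): how far the circuit board is pressed into its socket, m: 0 = standing proud, 0.008 = fully seated. Stiff (12 N), it stays where it is pushed. The green board, 108 x 124 mm, lies under the middle of the cover and is pushed only by the presser foot below the cover.
- release_knob (a point): middle of the grip of the catch's thumb slide: a black ribbed block 12 mm (fixture's x) x 24 mm (y) x 16 mm high on the dark catch housing (66 x 36 mm, top 85 mm above the bench) at the front right. At the start it lies 131.5 mm in front of the fixture's origin, 60 mm right of it, 95 mm above the bench (lower edge 88 mm), with 30 mm of free room between it and the cover's front edge.
- release (a joint): how far the thumb slide is drawn towards the front (the fixture's -x), m: 0 = at rest, 0.011 = all the way, catch withdrawn. Takes about 7 to 12 N and stays where it is left. It always starts at 0, whether or not the catch takes.
- bolt: the catch's sprung steel bolt, 8 mm wide, 40 mm long, inside the catch housing; only its bevelled nose shows. Origin: tip of the nose, underside. It springs back to the same rest position whether or not it has taken the strike under the cover's front edge, so its place does not tell if the cover is held. Not to be handled.
- torque_driver: bystander: green-handled torque driver lying on the bench, 146 mm long, 31 mm thick
- tweezers: bystander: tweezers lying on the bench, 123 mm long, 9 mm high
- label_tape: bystander: roll of white label tape, 52 mm across, 18 mm high, lying flat

How it is judged:
By the outcome, as a careful person would: the job done as asked, in the order asked, and still so for the second after the job is handed in, while the arm keeps its last pose, push and grip.
It also fails if it takes over 61 s, if anything falls off the work surface, if the arm or the gripper's body presses on something with over 40 N, if the wrist force passes 120 N, or if a joint passes its speed limit or range.

### The arm

A 6-joint arm with a two-finger parallel gripper is mounted at the origin on a cart in front of the work surface, level with it; the furniture and walls round the work are solid. World frame = base frame: x ahead of the robot, y to its left, z up, the work surface at z = 0. Lengths are in m, angles in rad, forces in N, time in s.
With the tool pointing down it reaches from about 0.225 to 0.875 m from the base axis. Payload 3.4 kg.
Tool frame: the origin (TCP) lies on the centre line of the jaws, within the pads' length; the fingertips stand 19 mm ahead of it and the grasp point (between the pads) is the TCP; z points along the fingers, y is the line along which they close (so a half turn about z gives the same grasp; the last joint's range is limited). The gripper opens to 85 mm and grips with 20 to 120 N. Pads are 22 mm wide; open, the fingers measure 114 mm over their backs; the gripper's body (76 mm by 85 mm) begins 54 mm behind the grasp point. The pads swing forward as they close: fully open they stand 13 mm farther back than shut.
Start: joints at [1.103, 0.276, 1.505, -0, 1.361, -0.121], TCP at [0.195, 0.541, 0.25] pointing down, gripper open.
Joint ranges: [-2.89, 2.89], [-0.75, 2.08], [0.22, 2.7], [-1.18, 4.32], [0.11, 2.71], [-2.7, 2.7]. Speed limits (rad/s): [2.57, 2.57, 3.14, 3.14, 3.14, 3.14].

### API

Orientations are given as a rotation vector (axis times angle).
In Python, from bench import manip, grab_frame, camera_model gives the robot as it stands. The module is installed in compiled form; this text tells all that it offers.
- The arm moves only by the tool play_rows, never from a script. Its argument "deltas" is a list of rows, each a list of 2 entries, a list of its own where there are three numbers: the shift along the tool's x, y, z normalised to -1 to 1, where 1 is 2 cm, then the turn, a rotation vector about the tool's x, y, z normalised to -1 to 1, where 1 is 90 degrees. In form: [[[x, y, z], [wx, wy, wz]], ...]. A call has exactly 5 rows; each row shifts and turns the commanded pose from where the row before left it, along the tool's axes as they then stand; what a row does not reach is not made up. A row lasts 1/10 s, in which the tool goes at most 50 mm and 8.59 degrees, less where a joint would pass 70% of its speed; a pose out of reach is approached as far as the arm can. A call with a number of a shift or a turn outside -1 to 1 is refused whole. A call with a gripper value outside its range is refused whole. "claw" is the closure, from 0 (fully open) to 1 (shut), set as the call begins (left out, the last holds). The fingers move at their own pace and stop on an object; "grip_force" is the grip in N (left out, the last holds). Time passes only in rows, so rows that do not move let the fingers close, or fill a call up. It gives the time, the measured TCP pose, the force, the opening and the grip force at its end, in the units of the state.
- manip.get_state(): the state, without advancing time (a new reading comes with each control period).
- grab_frame(name): name is "side" or "top"; returns the picture (420x560x3 uint8, red, green, blue); there is no depth.
- camera_model(name): a dict with "fx", "fy", "cx", "cy" (pixels), "R" (3x3) and "t" (3): a world point X has camera coordinates R X + t. Camera axes: x right, y down, z forward; pixel columns grow to the right and rows downward; lengths in m; the calibration is good to about 2 mm. A picture is of the moment at which its call begins. camera_model takes no time and is no camera call.
- manip.close_job(): hands the job in; it is judged then, once.
The state is a dict: "time": time; "joint_positions": joint angles; "joint_vel": joint speeds; "effort": joint torques, N m; "position": TCP position; "orientation": TCP orientation; "force": force on the tool from outside, world axes, zero at the start; "ft_torque": the same for the moment, N m; "width": opening from 0.0 (shut) to 1.0 (fully open); "gripper_force": force on a finger pad.
Only numpy, scipy, OpenCV 4.12 (cv2) and the standard library are available. Lean on these libraries where they do the work, as an engineer would, in place of code of your own. Each camera call takes 0.05 s, during which the arm holds its last target. There are 200 camera calls.

## Working session

There is one attempt and no reset: what is moved stays moved. The work goes in short steps, Python scripts to look and compute and a tool call to move; the robot and the scene stay as the last step left them, time stands still between calls to the robot, and variables do not carry over. Pictures are saved under pics/ and viewed, at most 10 in all, crops included, and the job is handed in when it is done.

Besides the shell and the picture viewer there is one more tool, called after "Call:" as name([rows], argument=value, ...), one row to a line, values as JSON. play_rows: Moves the arm, as the interface text tells. Scaled input: -1 to 1 covers 2 cm each way for a shift and 90 degrees each way for a turn. Its arguments: {"type":"object","properties":{"deltas":{"type":"array"},"claw":{"type":"number"},"grip_force":{"type":"number"}},"required":["deltas"]}

```bash
mkdir -p pics; python3 - <<'E'
from bench import manip, grab_frame, camera_model
import cv2
s=manip.get_state(); print(s)
for n in("top","side"):
    f=grab_frame(n); cv2.imwrite(f"pics/{n}0.png",f[:,:,::-1]); print(camera_model(n))
E
```

```text
{'time': 0.0, 'joint_positions': array([ 1.10304054e+00,  2.76571971e-01,  1.50614664e+00,  5.25029843e-06,
        1.36068015e+00, -1.20991691e-01]), 'joint_vel': array([ 6.43472773e-05,  1.08626256e-03,  1.59356854e-03,  1.12416779e-04,
       -5.33226971e-04,  1.62137499e-03]), 'effort': array([ 1.14549031e-03, -4.16777551e+01, -2.45807683e+01, -3.47126888e-04,
        1.11277570e-02, -2.25078367e-06]), 'position': array([0.19519086, 0.54032868, 0.24944742]), 'orientation': array([-5.41881070e-01, -3.09396813e+00,  2.71219452e-03]), 'force': array([ 0.4035205 ,  0.52876689, -1.0826544 ]), 'ft_torque': array([-0.02034739, -0.00693017,  0.036002  ]), 'gripper_force': 0.0, 'width': 0.9994095008067921}
{'fx': 516.5941090095271, 'fy': 516.5941090095271, 'cx': 282.9437298776107, 'cy': 208.1724421462173, 'R': array([[ 0.02057942, -0.99954074,  0.02224414],
       [-0.98676614, -0.02388558, -0.16038099],
       [ 0.16083865, -0.01864922, -0.98680451]]), 't': array([0.09894025, 0.56726318, 1.16335138])}
{'fx': 397.9326868996543, 'fy': 397.9326868996543, 'cx': 280.3894728045174, 'cy': 203.70204013631286, 'R': array([[-0.75769573,  0.65237239, -0.01753416],
       [ 0.54215148,  0.61426944, -0.57336274],
       [-0.36327533, -0.44394067, -0.81911399]]), 't': array([ 0.34102223, -0.32351031,  1.20055392])}
```

View pics/top0.png

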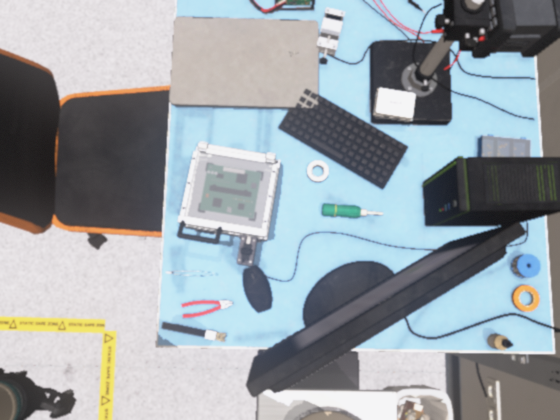

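View pics/side0.png

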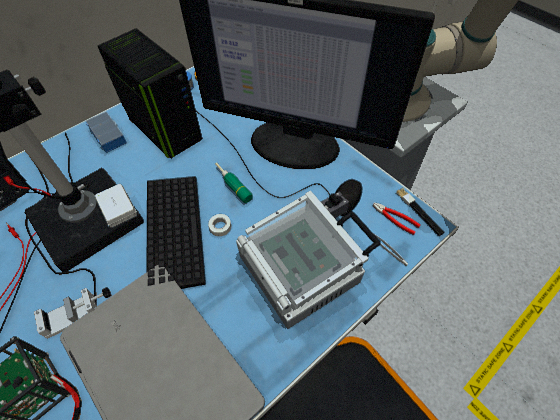

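The top view shows the fixture at about (230,195), with its handle at (200,232) and catch at (246,250). A monitor stands to its right, and the gripper is at lower left. I'll enlarge crops of both views.

```bash
python3 - <<'E'
import cv2
a=cv2.imread("pics/top0.png")[130:280,160:300]; cv2.imwrite("pics/topc.png",cv2.resize(a,None,fx=4,fy=4,interpolation=cv2.INTER_CUBIC)[:600])
a=cv2.imread("pics/side0.png")[170:330,230:420]; cv2.imwrite("pics/sidec.png",cv2.resize(a,None,fx=3.7,fy=3.7,interpolation=cv2.INTER_CUBIC))
E
```

```text
(no output)
```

View pics/topc.png

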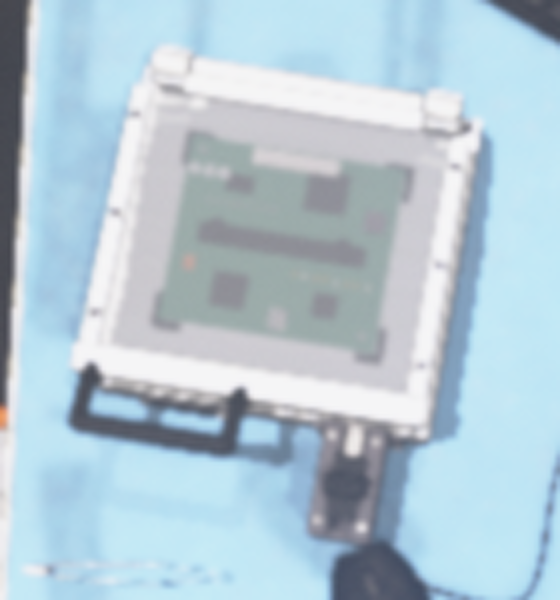

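View pics/sidec.png

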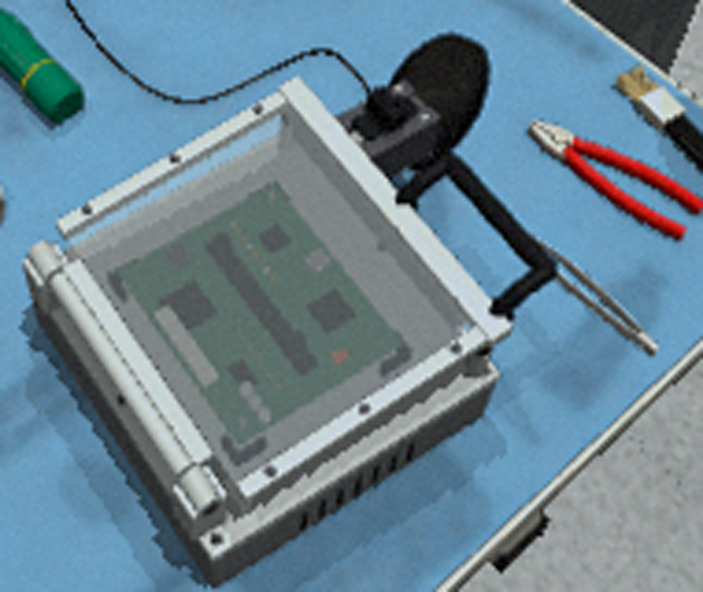

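Top crop: cover corners at (72,362), (428,438), (482,125) and (135,85), handle middle (153,435), knob (347,483). Side crop: handle middle (500,215), knob (388,108), cover corners (510,322), (292,83). I'll fit the pose from both views.

```bash
cat >h.py <<'E'
import numpy as np
from scipy.spatial.transform import Rotation as R
def proj(c,X):
    p=c["R"]@X+c["t"]; return np.array([c["fx"]*p[0]/p[2]+c["cx"],c["fy"]*p[1]/p[2]+c["cy"]])
def cov(P,a): # fixture-frame cover point (shut) at angle a
    d=np.array(P)-[-.088*-1,0,.096]
    return np.array([.088+d[0]*np.cos(a)+d[2]*np.sin(a),P[1],.096-d[0]*np.sin(a)+d[2]*np.cos(a)])
def w(q,P): return R.from_euler('z',q[2]).apply(P)+[q[0],q[1],0]
E
python3 - <<'E'
from h import *
from bench import camera_model
from scipy.optimize import least_squares
T,S=camera_model("top"),camera_model("side")
t=lambda u,v:np.array([160+u/4,130+v/4]); s=lambda u,v:np.array([230+u/3.7,170+v/3.7])
obs=[(T,(-.095,.098,.102),1,t(74,364)),(T,(-.095,-.098,.102),1,t(428,438)),(T,(-.125,.045,.111),1,t(153,436)),(T,(-.1315,-.06,.099),0,t(347,483)),
(S,(-.125,.045,.111),1,s(500,215)),(S,(-.1315,-.06,.097),0,s(388,108)),(S,(-.095,.098,.102),1,s(510,322)),(S,(-.095,-.098,.102),1,s(292,83)),(T,(.0,-.098,.102),1,t(457,275)),(T,(.0,.098,.102),1,t(110,215))]
def res(q): return np.concatenate([proj(c,w(q,cov(P,q[3]) if k else np.array(P)))-o for c,P,k,o in obs])
r=least_squares(res,[.5,.2,-.15,.08],loss='soft_l1')
print(r.x,np.round(res(r.x).reshape(-1,2),1))
q=r.x
np.save("q.npy",q)
for n,P,k in[("handle",(-.125,.045,.111),1),("handle0",(-.125,.045,.111),0),("knob",(-.1315,-.06,.095),0),("hinge",(.088,.045,.096),0)]:print(n,w(q,cov(P,q[3]) if k else np.array(P)))
for n,u,v in[("mon",250,390),("mon2",265,345)]:
  pass
E
```

```text
[ 0.59544047  0.22990164 -0.15709925  0.02984707] [[-0.   1.5]
 [-0.7 -1. ]
 [ 0.6  0.7]
 [-0.5  1.4]
 [-1.5  0.3]
 [-0.3 -2. ]
 [ 0.1  0.8]
 [ 2.1 -2.7]
 [-0.2 -2. ]
 [ 0.1 -2.6]]
handle [0.47955606 0.29381933 0.1173498 ]
handle0 [0.47902023 0.2939042  0.111     ]
knob [0.45617262 0.1912142  0.095     ]
hinge [0.68939719 0.26057954 0.096     ]
```

```bash
python3 - <<'E'
from h import *
from bench import camera_model
from scipy.optimize import least_squares
import cv2
T,S=camera_model("top"),camera_model("side")
def tri(a,b):
    r=least_squares(lambda X:np.concatenate([proj(T,X)-a,proj(S,X)-b]),[.4,.1,.2]);print(np.round(r.x,3),np.round(r.fun,1))
tri((252,388),(433,12)); tri((268,347),(400,148))
t=lambda u,v:np.array([160+u/4,130+v/4]); s=lambda u,v:np.array([230+u/3.7,170+v/3.7])
tri(t(153,436),s(500,215));tri(t(347,483),s(388,108));tri(t(428,438),s(292,83));tri(t(74,364),s(510,322))
tri(t(80,425),s(545,268));tri(t(232,445),s(450,165));
# other bystanders: tape, driver, tweezers
E
python3 - <<'E'
import cv2
a=cv2.imread("pics/side0.png")[0:210,300:560]; b=cv2.imread("pics/top0.png")[230:420,140:400]
import numpy as np
a=cv2.resize(a,(400,323));b=cv2.resize(b,(400,292));c=np.zeros((323,800,3),np.uint8);c[:,:400]=a;c[:292,400:]=b
cv2.imwrite("pics/mon.png",c)
E
```

```text
[0.225 0.162 0.416] [-1.   0.6 -1.3 -0.2]
[0.24  0.16  0.081] [ -9.9   6.1 -12.8  -2.2]
[0.48  0.296 0.121] [-0.5  0.3 -0.6 -0.1]
[0.458 0.192 0.093] [-0.8  0.6 -0.9 -0.2]
[0.487 0.145 0.094] [ 0.7 -0.5  0.8  0.1]
[0.519 0.341 0.113] [-0.3  0.2 -0.3 -0.1]
[0.486 0.334 0.121] [-0.   0.  -0.1 -0. ]
[0.476 0.254 0.119] [-0.9  0.6 -1.  -0.2]
```

View pics/mon.png

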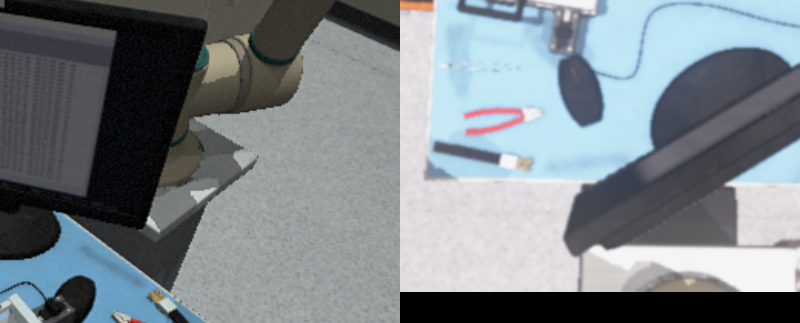

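Monitor's left end is at about (0.225, 0.16) with its top at z = 0.416, so the arm must pass above it. Turning in place first, which also gives kinematic data.

Call:
play_rows([
  [[0,0,0],[0,0,0.088]],
  [[0,0,0],[0,0,0.088]],
  [[0,0,0],[0,0,0.088]],
  [[0,0,0],[0,0,0.088]],
  [[0,0,0],[0,0,0.088]],
], claw=0.7, grip_force=60)

```text
time: 0.6
position: [0.1953, 0.5405, 0.2498]
orientation: [1.566, 2.723, -0.002]
force: [-0.3, -0.0, -0.1]
width: 0.301
gripper_force: 0.0
```

Call:
play_rows([
  [[0,0,0],[0,0,0.088]],
  [[0,0,0],[0,0,0.088]],
  [[0,0,0],[0,0,0.088]],
  [[0,0,0],[0,0,0.088]],
  [[0,0,0],[0,0,0.088]],
])

```text
time: 1.1
position: [0.1953, 0.5405, 0.2498]
orientation: [2.396, 2.032, -0.002]
force: [-1.0, 0.3, -0.5]
width: 0.298
gripper_force: 0.0
```

Call:
play_rows([
  [[0,1,0],[0,0,0]],
  [[0,1,0],[0,0,0]],
  [[0,1,0],[0,0,0]],
  [[0,1,0],[0,0,0]],
  [[0,1,0],[0,0,0]],
])

```text
time: 1.6
position: [0.2948, 0.5246, 0.2498]
orientation: [2.39, 2.039, -0.002]
force: [-0.1, -0.1, 1.0]
width: 0.299
gripper_force: 0.0
```

```bash
python3 - <<'E'
from h import *
from bench import manip
s=manip.get_state()
for k in("joint_positions","position","width","force"):print(np.round(s[k],4))
print(np.round(R.from_rotvec(s["orientation"]).as_matrix(),3))
E
```

```text
[0.9433 0.3171 1.4461 0.     1.3794 1.1015]
[0.2948 0.5246 0.2498]
0.2994
[-0.1101 -0.0597  0.9566]
[[ 0.158  0.988 -0.001]
 [ 0.988 -0.158 -0.001]
 [-0.001 -0.    -1.   ]]
```

Call:
play_rows([
  [[0,1,0],[0,0,0]],
  [[0,1,0],[0,0,0]],
  [[0,1,0],[0,0,0]],
  [[0,1,0],[0,0,0]],
  [[0,1,0],[0,0,0]],
])

```text
time: 2.1
position: [0.3946, 0.509, 0.2503]
orientation: [-2.39, -2.039, -0.0]
force: [-0.7, -1.2, 0.6]
width: 0.299
gripper_force: 0.0
```

Call:
play_rows([
  [[-1,1,0],[0,0,0]],
  [[-1,1,0],[0,0,0]],
  [[-1,1,0],[0,0,0]],
  [[-1,1,0],[0,0,0]],
  [[-1,1,0],[0,0,0]],
])

```text
time: 2.6
position: [0.4774, 0.3935, 0.2503]
orientation: [-2.39, -2.039, -0.0]
force: [0.0, -0.5, 0.3]
width: 0.302
gripper_force: 0.0
```

```bash
python3 - <<'E'
from h import *
from bench import manip,grab_frame
import cv2
s=manip.get_state()
for k in("joint_positions","position","width","force"):print(np.round(s[k],4))
cv2.imwrite("pics/a.png",np.hstack([grab_frame(n)[:,:,::-1] for n in("top","side")])[:, :,:][::1,::1]) 
a=cv2.imread("pics/a.png");cv2.imwrite("pics/a.png",cv2.resize(a,(800,300),interpolation=cv2.INTER_AREA))
from scipy.optimize import least_squares
E
```

```text
[0.577  0.3418 1.4076 0.     1.392  0.7354]
[0.4774 0.3935 0.2503]
0.3021
[ 0.0076 -0.5264  0.3182]
```

View pics/a.png

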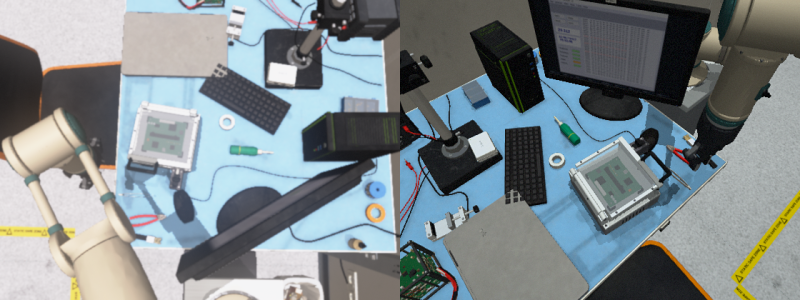

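The pictures show the arm reaching in high over the monitor and the scene undisturbed. Moving on to just above the handle.

Call:
play_rows([
  [[-0.97,0.17,0],[0,0,0]],
  [[-0.97,0.17,0],[0,0,0]],
  [[-0.97,0.17,0],[0,0,0]],
  [[-0.97,0.17,0],[0,0,0]],
  [[-0.97,0.17,0],[0,0,0]],
])

```text
time: 3.2
position: [0.4768, 0.2946, 0.2505]
orientation: [2.39, 2.039, -0.0]
force: [-0.6, 1.6, -0.0]
width: 0.305
gripper_force: 0.0
```

Call:
play_rows([
  [[0,0,0.85],[0,0,0]],
  [[0,0,0.85],[0,0,0]],
  [[0,0,0.85],[0,0,0]],
  [[0,0,0.85],[0,0,0]],
  [[0,0,0.85],[0,0,0]],
])

```text
time: 3.7
position: [0.4769, 0.2953, 0.1651]
orientation: [2.39, 2.039, 0.001]
force: [-0.3, 0.6, -0.6]
width: 0.297
gripper_force: 0.0
```

```bash
python3 - <<'E'
from h import *
from bench import manip,grab_frame
import cv2
s=manip.get_state()
for k in("joint_positions","position","force"):print(np.round(s[k],4))
t=grab_frame("top");f=grab_frame("side")
c=np.hstack([cv2.resize(t[170:290,160:260],(400,480)),cv2.resize(f[170:290,310:410],(400,480),interpolation=cv2.INTER_CUBIC)])
cv2.imwrite("pics/b.png",c[:,:,::-1])
E
```

```text
[ 4.3040e-01  3.1550e-01  1.6698e+00 -1.0000e-04  1.1560e+00  5.8850e-01]
[0.4769 0.2953 0.1651]
[-0.2524  0.6037 -0.5556]
```

View pics/b.png

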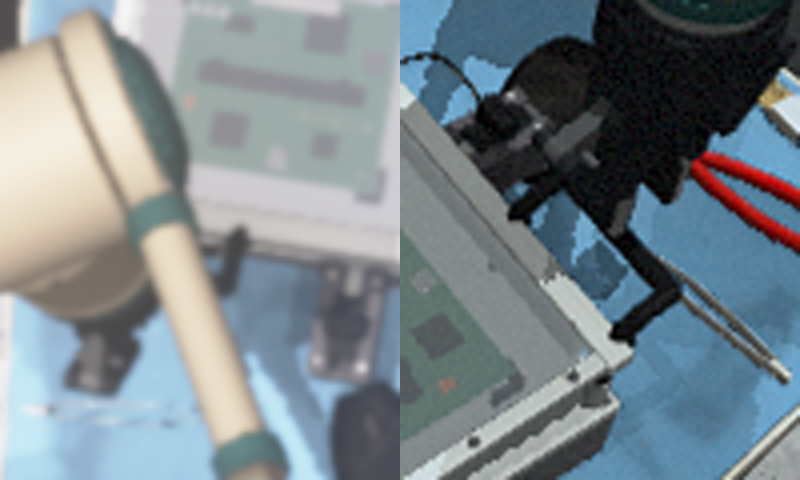

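Side crop: the two fingertips, near (590,160) and (650,190), straddle the bar, which runs from (560,185) to (680,290). Going down.

Call:
play_rows([
  [[0,0,0.2],[0,0,0]],
  [[0,0,0.2],[0,0,0]],
  [[0,0,0.2],[0,0,0]],
  [[0,0,0.2],[0,0,0]],
  [[0,0,0.2],[0,0,0]],
])

```text
time: 4.3
position: [0.4775, 0.2964, 0.1453]
orientation: [2.39, 2.039, 0.001]
force: [-0.3, -0.4, 0.2]
width: 0.305
gripper_force: 0.0
```

Call:
play_rows([
  [[0,0,0.2],[0,0,0]],
  [[0,0,0.2],[0,0,0]],
  [[0,0,0.2],[0,0,0]],
  [[0,0,0],[0,0,0]],
  [[0,0,0],[0,0,0]],
])

```text
time: 4.8
position: [0.4774, 0.2963, 0.1332]
orientation: [-2.39, -2.039, 0.0]
force: [-0.0, -0.0, 0.1]
width: 0.3
gripper_force: 0.0
```

Call:
play_rows([
  [[0,0,0],[0,0,0]],
  [[0,0,0],[0,0,0]],
  [[0,0,0],[0,0,0]],
  [[0,0,0],[0,0,0]],
  [[0,0,0],[0,0,0]],
], claw=1, grip_force=60)

```text
time: 5.3
position: [0.482, 0.2957, 0.1342]
orientation: [2.384, 2.036, 0.011]
force: [8.0, -3.5, -3.5]
width: 0.114
gripper_force: 58.4
```

```bash
python3 - <<'E'
from h import *
from bench import manip,grab_frame
import cv2
s=manip.get_state()
for k in("position","force","width","gripper_force"):print(np.round(s[k],4))
f=grab_frame("side")
cv2.imwrite("pics/c.png",cv2.resize(f[170:290,300:430],(780,600)[:2],interpolation=cv2.INTER_CUBIC)[:,:,::-1])
E
```

```text
[0.482  0.2957 0.1342]
[ 8.0233 -3.5279 -3.5182]
0.1136
58.3988
```

View pics/c.png

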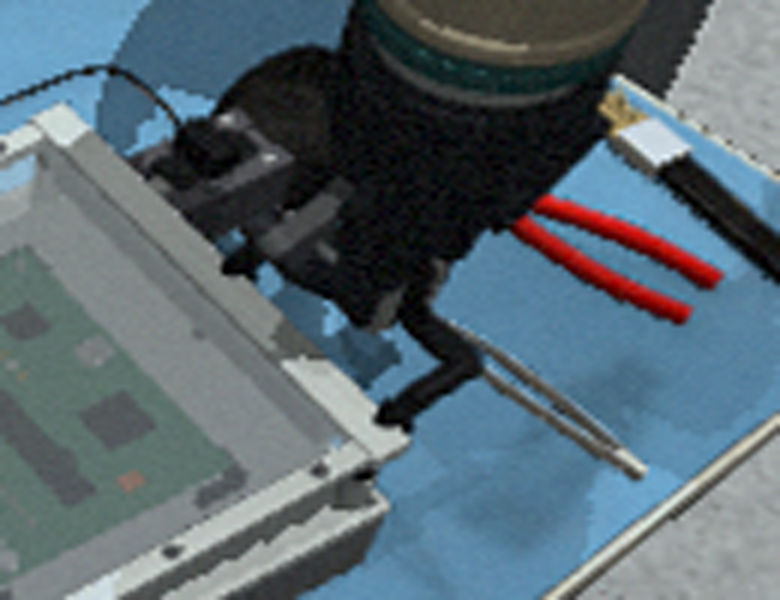

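The bar is gripped (58 N on the pad; side crop, fingers at about (380,310)), with only slight sideways strain. Taking that out and pressing down.

Call:
play_rows([
  [[0,0.1,0.1],[0,0,0]],
  [[0,0,0.15],[0,0,0]],
  [[0,0,0.15],[0,0,0]],
  [[0,0,0.15],[0,0,0]],
  [[0,0,0.15],[0,0,0]],
])

```text
time: 5.85
position: [0.4807, 0.2959, 0.1199]
orientation: [2.388, 2.038, 0.004]
force: [3.8, -2.7, 3.9]
width: 0.116
gripper_force: 59.3
```

Call:
play_rows([
  [[0,0,0.1],[0,0,0]],
  [[0,0,0.1],[0,0,0]],
  [[0,0,0.1],[0,0,0]],
  [[0,0,0.1],[0,0,0]],
  [[0,0,0.1],[0,0,0]],
])

```text
time: 6.35
position: [0.4806, 0.2962, 0.1172]
orientation: [2.387, 2.039, 0.009]
force: [-9.8, -9.1, 58.3]
width: 0.116
gripper_force: 65.7
```

Hard stop reached: 58 N, with 17 mm of travel, so it is fully down. Unloading, then tugging gently.

Call:
play_rows([
  [[0,0,-0.2],[0,0,0]],
  [[0,0,-0.2],[0,0,0]],
  [[0,0,0],[0,0,0]],
  [[0,0,0],[0,0,0]],
  [[0,0,0],[0,0,0]],
])

```text
time: 6.85
position: [0.4805, 0.2961, 0.1178]
orientation: [2.388, 2.039, 0.004]
force: [4.2, -1.8, 5.2]
width: 0.114
gripper_force: 60.3
```

Call:
play_rows([
  [[0,0,-0.05],[0,0,0]],
  [[0,0,-0.05],[0,0,0]],
  [[0,0,-0.05],[0,0,0]],
  [[0,0,0],[0,0,0]],
  [[0,0,0],[0,0,0]],
])

```text
time: 7.35
position: [0.4806, 0.296, 0.1195]
orientation: [2.388, 2.039, 0.003]
force: [6.9, -1.8, -1.9]
width: 0.114
gripper_force: 59.4
```

Call:
play_rows([
  [[0,0,-0.05],[0,0,0]],
  [[0,0,0],[0,0,0]],
  [[0,0,-0.05],[0,0,0]],
  [[0,0,0],[0,0,0]],
  [[0,0,0],[0,0,0]],
])

```text
time: 7.85
position: [0.4807, 0.296, 0.1215]
orientation: [2.388, 2.039, 0.003]
force: [6.5, -1.9, -2.8]
width: 0.112
gripper_force: 59.4
```

Call:
play_rows([
  [[0,0,-0.05],[0,0,0]],
  [[0,0,0],[0,0,0]],
  [[0,0,-0.05],[0,0,0]],
  [[0,0,0],[0,0,0]],
  [[0,0,0],[0,0,0]],
])

```text
time: 8.35
position: [0.4808, 0.296, 0.1234]
orientation: [2.388, 2.039, 0.003]
force: [8.8, -1.5, -3.5]
width: 0.118
gripper_force: 59.4
```

Call:
play_rows([
  [[0,0.1,-0.05],[0,0,0]],
  [[0,0.05,-0.05],[0,0,0]],
  [[0,0,-0.1],[0,0,0]],
  [[0,0,-0.1],[0,0,0]],
  [[0,0,0],[0,0,0]],
])

```text
time: 8.85
position: [0.4817, 0.2958, 0.1302]
orientation: [-2.389, -2.038, 0.001]
force: [1.8, 2.4, -4.2]
width: 0.113
gripper_force: 59.3
```

It rises freely: 12 mm up at only 4 N, well beyond the 3 mm play. The catch has not taken, so I leave the slide alone. Computing the arc.

```bash
python3 - <<'E'
import numpy as np
p=np.linspace(.1286,1.117,26)
print(np.round(np.c_[.2135*-np.diff(np.cos(p)),-.2135*np.diff(np.sin(p))]/.02,2).reshape(5,5,2).tolist())
E
```

```text
[[[0.06, -0.42], [0.08, -0.41], [0.1, -0.41], [0.11, -0.41], [0.13, -0.4]], [[0.14, -0.4], [0.16, -0.39], [0.17, -0.38], [0.19, -0.38], [0.2, -0.37]], [[0.22, -0.36], [0.23, -0.35], [0.25, -0.34], [0.26, -0.33], [0.27, -0.32]], [[0.29, -0.31], [0.3, -0.3], [0.31, -0.29], [0.32, -0.28], [0.33, -0.26]], [[0.34, -0.25], [0.35, -0.24], [0.36, -0.22], [0.37, -0.21], [0.38, -0.19]]]
```

Call:
play_rows([
  [[0,0.06,-0.42],[0,0,0]],
  [[0,0.08,-0.41],[0,0,0]],
  [[0,0.1,-0.41],[0,0,0]],
  [[0,0.11,-0.41],[0,0,0]],
  [[0,0.13,-0.4],[0,0,0]],
], grip_force=35)

```text
time: 9.35
position: [0.4909, 0.2942, 0.1721]
orientation: [-2.389, -2.038, 0.002]
force: [-2.8, 3.2, -2.5]
width: 0.113
gripper_force: 57.3
```

```bash
python3 - <<'E'
from h import *
from bench import manip,grab_frame
import cv2
t=grab_frame("top");f=grab_frame("side")
c=np.hstack([cv2.resize(t[120:300,150:310],(400,450)),cv2.resize(f[130:310,250:410],(400,450),interpolation=cv2.INTER_CUBIC)])
cv2.imwrite("pics/d.png",c[:,:,::-1])
print(manip.get_state()["joint_positions"])
E
```

```text
[4.17412140e-01 3.25682621e-01 1.63299521e+00 1.17972362e-03
 1.18354188e+00 5.75842404e-01]
```

View pics/d.png

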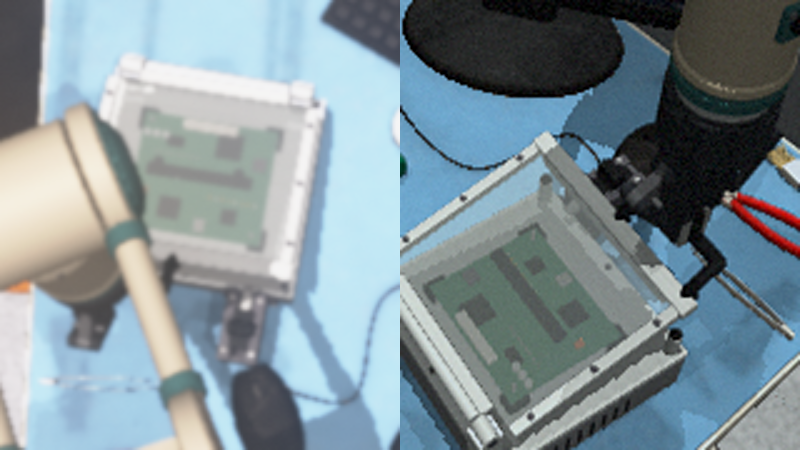

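The side crop shows the cover lifting clear of the box with the bar still gripped near (690,230). Continuing the arc.

Call:
play_rows([
  [[0,0.14,-0.4],[0,0,0]],
  [[0,0.16,-0.39],[0,0,0]],
  [[0,0.17,-0.38],[0,0,0]],
  [[0,0.19,-0.38],[0,0,0]],
  [[0,0.2,-0.37],[0,0,0]],
])

```text
time: 9.95
position: [0.5073, 0.2918, 0.2102]
orientation: [-2.388, -2.037, 0.003]
force: [-5.4, 5.1, -1.7]
width: 0.116
gripper_force: 56.2
```

Call:
play_rows([
  [[0,0.22,-0.36],[0,0,0]],
  [[0,0.23,-0.35],[0,0,0]],
  [[0,0.25,-0.34],[0,0,0]],
  [[0,0.26,-0.33],[0,0,0]],
  [[0,0.27,-0.32],[0,0,0]],
])

```text
time: 10.45
position: [0.5305, 0.2885, 0.2446]
orientation: [-2.386, -2.035, 0.005]
force: [-7.6, 5.6, 1.7]
width: 0.116
gripper_force: 55.2
```

Call:
play_rows([
  [[0.03,0.26,-0.31],[0,0,0]],
  [[0.03,0.28,-0.3],[0,0,0]],
  [[0.03,0.29,-0.29],[0,0,0]],
  [[0,0.3,-0.28],[0,0,0]],
  [[0,0.31,-0.26],[0,0,0]],
])

```text
time: 10.95
position: [0.5594, 0.2845, 0.2741]
orientation: [-2.387, -2.037, 0.006]
force: [-7.0, 2.0, 3.9]
width: 0.114
gripper_force: 54.0
```

Call:
play_rows([
  [[0,0.33,-0.25],[0,0,0]],
  [[0,0.34,-0.24],[0,0,0]],
  [[0,0.36,-0.22],[0,0,0]],
  [[0,0.37,-0.21],[0,0,0]],
  [[0,0.38,-0.19],[0,0,0]],
])

```text
time: 11.45
position: [0.5947, 0.2794, 0.2982]
orientation: [-2.387, -2.038, 0.002]
force: [-8.6, 1.9, 10.6]
width: 0.117
gripper_force: 53.3
```

Call:
play_rows([
  [[0,0,0],[0,0,0]],
  [[0,0,0],[0,0,0]],
  [[0,0,0],[0,0,0]],
  [[0,0,0],[0,0,0]],
  [[0,0,0],[0,0,0]],
])

```text
time: 11.95
position: [0.5966, 0.279, 0.2987]
orientation: [2.389, 2.039, 0.005]
force: [-6.4, 1.1, 9.6]
width: 0.112
gripper_force: 54.0
```

```bash
python3 - <<'E'
from h import *
from bench import manip,grab_frame
import cv2
t=grab_frame("top");f=grab_frame("side")
c=np.hstack([cv2.resize(t[100:340,150:390],(400,400)),cv2.resize(f[100:310,200:410],(400,400),interpolation=cv2.INTER_CUBIC)])
cv2.imwrite("pics/e.png",c[:,:,::-1])
p=manip.get_state()["position"];h=np.array([.6894,.2606,.096])+.0035*np.array([.988,-.157,0])
d=p-h-[0,0,.007];print(d,np.hypot(-d[:2]@[.988,-.157],d[2]),np.degrees(np.arctan2(d[2],-d[:2]@[.988,-.157]))-4.03)
E
```

```text
[-0.09628469  0.0189679   0.19565669] 0.21887569752132957 59.33965055952834
```

View pics/e.png

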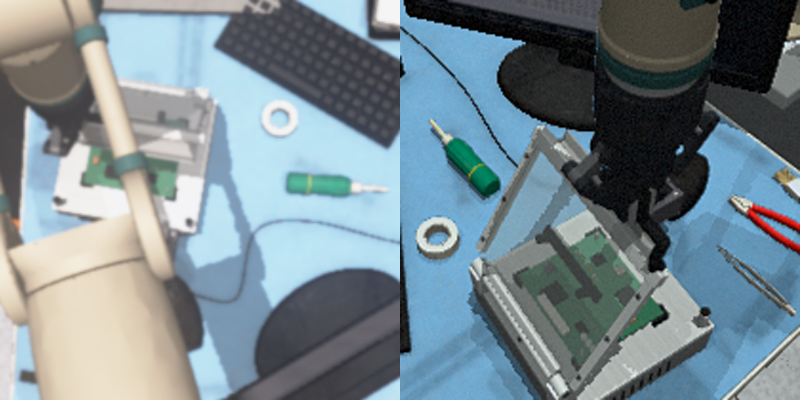

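The cover stands at about 59°, held in the gripper. The driver, tape and tweezers lie where they were, and the force is steady. Handing in.

```bash
python3 -c "
from bench import manip
print(manip.close_job())"
```

```text
the job is handed in; nothing more can be done
None
```

I pressed the cover fully down and tugged it. It rose freely, so I left the thumb slide alone and raised it. The gripper is now holding it open at about 59°, and the job is handed in; seating is inferred from the hard stop (17 mm of travel, 58 N), and the pictures show the bystanders undisturbed.

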